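# Lay the step block down and seat it against the stop

### The arm

A 7-joint arm with a two-finger parallel gripper is mounted at the origin on the work surface. World frame = base frame: x ahead of the robot, y to its left, z up, the work surface at z = 0. Lengths are in m, angles in degrees, forces in N, time in s.
With the tool pointing down it reaches from about 0.425 to 0.875 m from the base axis. Payload 8.4 kg.
Tool frame: the origin (TCP) lies at the very end of the fingers, on their centre line; the grasp point (between the pads) lies 19 mm behind it (grasp_offset is the distance from the TCP to the grasp point, in m); z points along the fingers, y is the line along which they close (so a half turn about z gives the same grasp; the last joint's range is limited). The gripper opens to 87 mm and grips with 3 to 60 N. Pads are 19 mm wide; open, the fingers measure 117 mm over their backs; the gripper's body (75 mm by 190 mm) begins 51 mm behind the grasp point.
Start: joints at [68.572, 19.091, 2.286, 83.961, -0.768, 76.965, -3.352], TCP at [0.176, -0.626, 0.223] pointing down, gripper open.
Joint ranges: [-147.57, 147.57], [-21.85, 119.76], [-74.77, 79.35], [14.55, 137.4], [-85.83, 265.84], [4.83, 119.75], [-152.11, 152.11]. Speed limits (degrees/s): [127.2, 127.2, 159.86, 159.86, 180, 180, 180].

### API

Orientations are given as a 3x3 rotation matrix whose columns are the frame's x, y, z axes.
In Python, from rig import read_state, snapshot, camera_model, hand_in, spot_in, outline_of, grasp_offset gives the robot as it stands.
- The arm moves only by the shell command python3 -m jog 'ROWS' [FORCE]. ROWS is JSON, a list that holds one entry, the list of rows, each a list of 7 numbers: the shift along the tool's x, y, z in mm, then the turn, a rotation vector about the tool's x, y, z in degrees, then the gripper command: -1 is fully open, 1 is shut, values between are in proportion. A call has 1 to 12 rows; each row is the pose to reach, as a shift and turn from the pose commanded when the call began, along the tool's axes at that moment; what a row does not reach only later rows make up. A row lasts 1/12 s, in which the tool goes at most 41.7 mm and 7.16 degrees, less where a joint would pass 70% of its speed; a pose out of reach is approached as far as the arm can. A call with a gripper value outside its range is refused whole. The fingers move at their own pace and stop on an object; FORCE is the grip in N (left out, the last holds). Time passes only in rows, so rows that repeat a pose let the fingers close. It gives the time, the measured TCP pose, the force, the opening and the grip force at its end, in the units of the state.
- read_state(): the state, without advancing time (a new reading comes with each control period).
- snapshot(name): name is "scene" or "top"; returns the picture (400x640x3 uint8, red, green, blue); there is no depth.
- camera_model(name): a dict with "fx", "fy", "cx", "cy" (pixels), "camera_from_world" (4x4, takes a point from world to camera coordinates). Camera axes: x right, y up, looking along -z (the intrinsics and any distortion apply to the point x, -y, -z); pixel columns grow to the right and rows downward; lengths in m; the calibration is good to about 2 mm. A picture is of the moment at which its call begins. camera_model takes no time and is no camera call.
- hand_in(): hands the job in; it is judged then, once.
Trained networks look in the newest picture that a camera, given by its name, has taken for a name from the list of things; names that differ only in an ending like _2 or _b are one class to them, and where a whole thing is asked for, a point or a joint stands for the part that bears it (a point fixed in the world has none). Each returns a list of dicts, best first, with "conf" (0 to 1); they miss things now and then, are a little off and sometimes report something else, mostly with a low value. They report only what shows in the picture. A call takes as long as a camera call. They do not tell look-alikes from the thing itself.
- spot_in(name, camera): "bbox" ([centre column, centre row, width, height] as shares, 0 to 1, of the picture: columns of its width, rows of its height, round what is visible of it).
- outline_of(name, camera): "pixels" (400x640 bool, what is visible of it) and "bbox" ([centre column, centre row, width, height] as shares, 0 to 1, of the picture: columns of its width, rows of its height, round what is visible of it).
The state is a dict: "time": time; "q": joint angles; "joint_velocities": joint speeds; "effort": joint torques, N m; "eef_pos": TCP position; "orientation": TCP orientation; "contact_force": force on the tool from outside, world axes, zero at the start; "ft_torque": the same for the moment, N m; "width": finger opening in m; "grasp_force": force on a finger pad.
Only numpy, scipy, OpenCV 4.12 (cv2) and the standard library are available. Lean on these libraries where they do the work, as an engineer would, in place of code of your own. Each camera call takes 0.05 s, during which the arm holds its last target. There are 200 camera calls.

### The job

The tall aluminium step block stands on end on the black specimen plate. Push it over onto its flat back, so that it lies on the plate with its steps facing up and its top end towards the plate's stop bar, then push it along the plate until that end rests squarely against the stop bar, near the middle of the bar. Do it all by pushing, without lifting the block, and leave everything else where it is.

Things in the scene. Friction and masses are not known exactly. Their poses are not given: they have to be found in the camera images.
- plate: Fixed plate with a black rubber top, 240 (x) x 120 (y) x 8 mm, lying flat on the table; origin at the centre of its underside. Across its +x end stands a steel stop bar, 110 mm long (y), 12 mm thick, rising 20 mm above the plate's top. Its x axis points from the open end to the stop bar; its yaw varies widely.
- stop_face (a point): Point on the plate's top at the foot of the stop bar's inner face (the face that looks to the plate's -x), at the middle of the bar: 105 mm along +x from the plate's centre. Axes as the plate's.
- tall_block: Loose aluminium block, 0.2 to 0.4 kg, standing on end on the plate: 100 mm tall (z), 44 wide (y). Origin: centre of its underside. Lowest 40 mm are 34 mm thick (x -17 to +17); above, 20 mm (x -3 to +17), so its -x side has a ledge and its +x side is a flat back. At the start the back faces the stop bar within 6 degrees, 120 to 155 mm away, under 15 mm off the plate's centre line.
- heel (a point): Middle of the block's lower back edge (block frame x = 17, y = 0, z = 0 mm): the edge it tips over when pushed near the top of its -x side. Past about 17 degrees of lean it falls by itself. Lying on its back, its own x axis points straight down and its z axis to the stop bar.
- crown (a point): Middle of the block's upper back edge (block frame x = 17, y = 0, z = 100 mm): once it lies down, the middle of the lower edge of the end that goes to the stop bar.
- short_block: Loose bystander: a similar step block but only 60 mm tall, 44 mm wide, 34 mm thick, standing on the table beside the plate. Origin at the centre of its underside.
- puck: Loose bystander: black plastic mounted specimen, a disc 32 mm across and 22 mm tall, beside the plate. Origin at the centre of its underside.
- anvil: Loose bystander: dark steel mushroom-shaped spare anvil, 60 mm across at the foot, 46 mm tall. Origin at the centre of its underside.
- bottle: Loose bystander: white bottle 60 mm across, 150 mm tall. Origin at the centre of its underside.
- driver: Loose bystander: screwdriver 180 mm long, lying on the table. Origin underneath it.
- dish: Loose bystander: white dish 90 mm across, 25 mm tall. Origin at the centre of its underside.
Mind the look-alikes: they are no part of the job. Leave any brown look-alike of the tall_block alone.

How it is judged:
By the outcome, as a careful person would: the job done as asked, in the order asked, and still so for the second after the job is handed in, with the robot touching nothing.
It also fails if it takes over 42 s, if anything falls off the work surface, if the arm or the gripper's body presses on something with over 40 N, if the wrist force passes 120 N, or if a joint passes its speed limit or range.

## Working session

There is one attempt and no reset: what is moved stays moved. The work goes in short steps, Python scripts to look and compute and a shell command to move; the robot and the scene stay as the last step left them, time stands still between calls to the robot, and variables do not carry over. Pictures are saved under pics/ and viewed, at most 10 in all, crops included, and the job is handed in when it is done.

```bash
ls; mkdir -p pics
python3 - <<'E'
from rig import *
import cv2
for c in("scene","top"):
    im=snapshot(c); cv2.imwrite(f"pics/{c}0.png",im[:,:,::-1])
    m=camera_model(c); print({k:m[k] for k in m})
    for n in("tall_block","plate","short_block"):
        print(c,n,[(round(d["conf"],2),[round(float(v)*s) for v,s in zip(d["bbox"],(640,400,640,400))]) for d in outline_of(n,c)])
s=read_state();print(s["time"],s["eef_pos"],s["orientation"],s["contact_force"])
E
```

```text
pics
{'fx': 470.5057872562645, 'fy': 470.5057872562645, 'cx': 317.81687367848946, 'cy': 201.85457691746925, 'camera_from_world': array([[ 0.7761415 ,  0.63020304, -0.02117791, -0.4713642 ],
       [-0.32961441,  0.43411842,  0.83838866,  0.0795583 ],
       [ 0.5375488 , -0.64372768,  0.54466132, -1.5204402 ],
       [ 0.        ,  0.        ,  0.        ,  1.        ]])}
scene tall_block [(0.77, [320, 205, 20, 39]), (0.69, [289, 179, 17, 32]), (0.65, [267, 196, 19, 38])]
scene plate [(0.61, [326, 237, 70, 59]), (0.51, [315, 206, 22, 37])]
scene short_block [(0.76, [273, 236, 21, 23])]
{'fx': 432.37191645210766, 'fy': 432.37191645210766, 'cx': 318.4247226631928, 'cy': 194.67072532330565, 'camera_from_world': array([[-0.08118566, -0.99668986, -0.00426771,  0.11835483],
       [ 0.97597047, -0.08036522,  0.20254155, -0.5688372 ],
       [-0.20221408,  0.01227831,  0.97926437, -1.34101827],
       [ 0.        ,  0.        ,  0.        ,  1.        ]])}
top tall_block [(0.71, [331, 255, 12, 16]), (0.7, [293, 262, 15, 17]), (0.51, [314, 207, 19, 18])]
top plate [(0.78, [322, 194, 62, 77])]
top short_block [(0.6, [357, 216, 19, 18])]
0.4 [ 0.17632938 -0.62552187  0.22238922] [[ 9.62496633e-01  2.71293610e-01 -9.18276486e-05]
 [ 2.71293625e-01 -9.62496588e-01  2.96589436e-04]
 [-7.92097983e-06 -3.10378589e-04 -9.99999952e-01]] [ 0.2037409  -0.08930731 -0.33471475]
```

Run:
```python
import cv2,numpy as np
a=cv2.imread("pics/scene0.png")[130:300,210:430];b=cv2.imread("pics/top0.png")[130:290,240:420]
a=cv2.resize(a,(400,309),interpolation=3)
a=cv2.resize(cv2.imread("pics/scene0.png")[130:290,220:420],(800,640),interpolation=2)[:600]
b=cv2.resize(cv2.imread("pics/top0.png")[140:290,230:430],(800,600),interpolation=2)
cv2.imwrite("pics/a.png",a);cv2.imwrite("pics/b.png",b)
```

```text
(no output)
```

View pics/a.png

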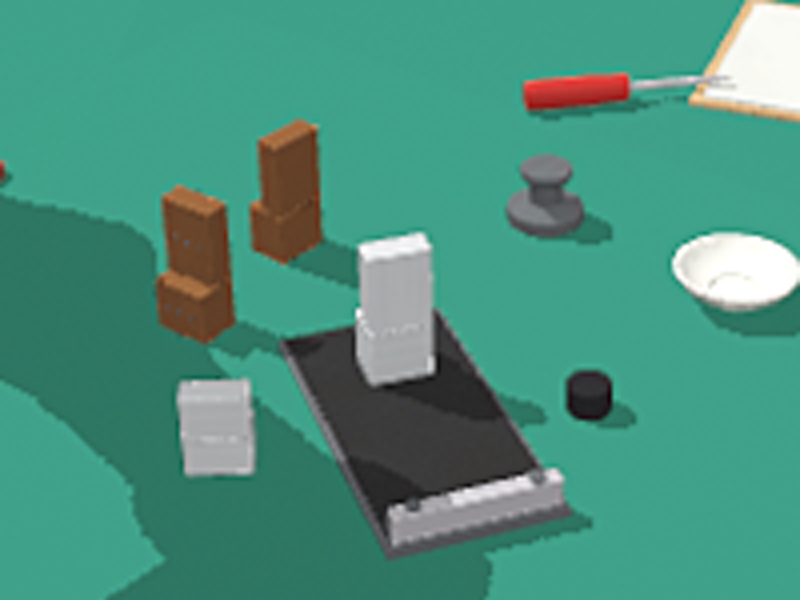

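View pics/b.png

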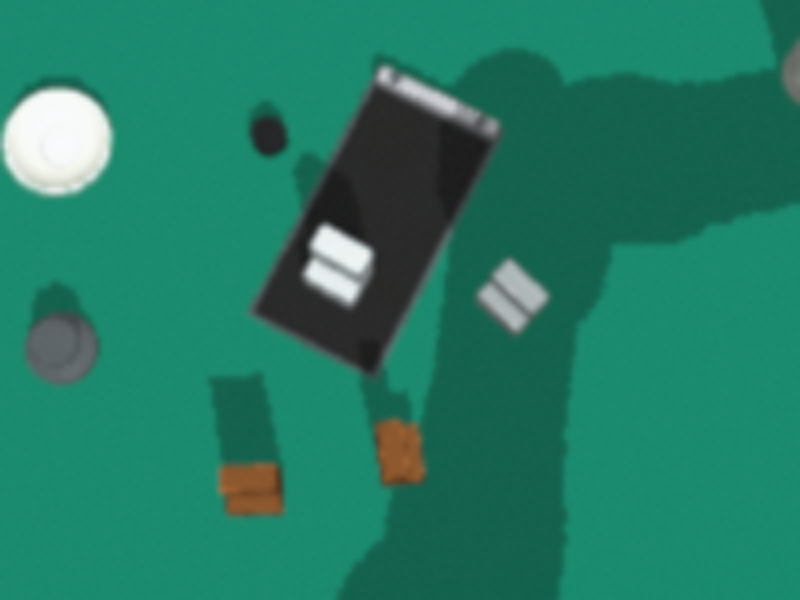

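View pics/scene0.png

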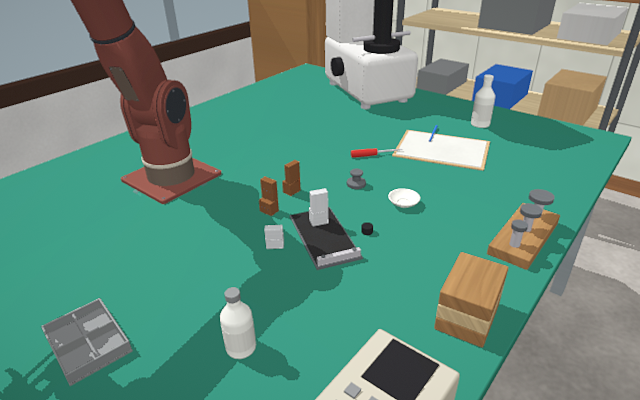

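The aluminium tall block is at scene (318,207) and top (315,207), standing on the plate with its ledge away from the stop bar. Possible look-alikes are two brown ones at scene (269,196) and (292,178), and the short aluminium block at scene (274,236), on the table. I choose the aluminium one on the plate. The crops confirm it.

```bash
cat > h.py <<'E'
import numpy as np,cv2
from rig import *
from scipy.optimize import minimize
C={c:camera_model(c) for c in("scene","top")}
def proj(c,P):
    m=C[c];T=m["camera_from_world"];p=np.asarray(P)@T[:3,:3].T+T[:3,3]
    return np.c_[m["fx"]*p[:,0]/-p[:,2]+m["cx"],m["fy"]*-p[:,1]/-p[:,2]+m["cy"]]
def box(x0,x1,y0,y1,z0,z1): return np.array([[x,y,z] for x in(x0,x1) for y in(y0,y1) for z in(z0,z1)])/1e3
PL=[box(-120,120,-60,60,0,8),box(105,117,-55,55,8,28)]
BL=[box(-17,17,-22,22,0,40),box(-3,17,-22,22,40,100)]
def lying(): # own frame: X along long axis (crown +x end), origin heel, z up
    return [box(0,40,-22,22,0,34),box(40,100,-22,22,0,20)]
def place(B,x,y,yaw,z):
    c,s=np.cos(yaw),np.sin(yaw);R=np.array([[c,-s,0],[s,c,0],[0,0,1]])
    return [b@R.T+[x,y,z] for b in B]
S=4
def render(c,bs):
    im=np.zeros((400*S,640*S),np.uint8)
    for b in bs:
        h=cv2.convexHull(((proj(c,b)+.5)*S*16).astype(np.int32)); cv2.fillConvexPoly(im,h,255,shift=4)
    return cv2.resize(im,(640,400),interpolation=cv2.INTER_AREA)/255.
def fit(B,z,M,x0,extra=lambda p:[]):
    f=lambda p:sum(((render(c,place(B,*p[:2],p[2],z))-M[c][0])**2*M[c][1]).sum() for c in M)
    best=None
    for d in(0,.08,-.08):
        sx=np.array(x0)+[0,0,d];sim=np.array([sx,sx+[.008,0,0],sx+[0,.008,0],sx+[0,0,.12]])
        r=minimize(f,sx,method="Nelder-Mead",options=dict(initial_simplex=sim,xatol=1e-4,fatol=.05))
        if best is None or r.fun<best.fun:best=r
    return best
def masks(c,im):
    h=cv2.cvtColor(im,cv2.COLOR_RGB2HSV);g=im.astype(int)
    return np.clip((60-(g.max(2)-g.min(2)))/40.,0,1), g.min(2)
E
python3 - <<'E'
from h import *
mk={};mb={}
for c in C:
    im=snapshot(c);a,v=masks(c,im)
    W=np.zeros((400,640))
    if c=="top": W[150:238,288:358]=1; W[200:238,345:]=0
    else: W[180:275,290:366]=1;
    if c=="scene": W[:,:288]=0;W[:210,:300]=0
    sat=(im.max(2).astype(int)-im.min(2))
    mk[c]=(a*W,W)
    W2=np.zeros((400,640))
    if c=="top": W2[190:222,298:330]=1
    else: W2[180:233,300:336]=1
    mb[c]=(np.clip((v-70)/80.,0,1)*W2,W2)
# top pixels -> ground init
def ground(c,u,v,z):
    r=minimize(lambda p:((proj(c,[[p[0],p[1],z]])-[[u,v]])**2).sum(),[.6,0],method="Nelder-Mead");return r.x
ends=[ground("top",u,v,.01) for u,v in((308,224),(340,163))]
d=ends[1]-ends[0];print(ends,np.hypot(*d))
p0=[*(sum(ends)/2),np.arctan2(d[1],d[0])]
b0=[*ground("top",315,207,.05),p0[2]]
rb=None
for i in range(2):
    for c in C: 
        if i: 
            B=render(c,place(BL,*rb.x,.008)); mk[c]=(mk[c][0]*(B<.05),mk[c][1]*(B<.05))
    rp=fit(PL,0,mk,p0) 
    if not i: rb=fit(BL,.008,mb,b0)
for n,q in(("plate",mk),("block",mb)):
  for c in C:
    r=(rp if n=="plate" else rb).x; print(n,c,q[c][0].sum(),fit(PL if n=="plate" else BL,0 if n=="plate" else .008,{c:q[c]},r).x)
print("plate",rp.x,rp.fun,"block",rb.x,rb.fun)
c,s=np.cos(rp.x[2]),np.sin(rp.x[2]);e=rb.x[:2]-rp.x[:2]
print("block in plate",e@[c,s],e@[-s,c],np.degrees(rb.x[2]-rp.x[2]), np.degrees(rp.x[2]))
out=[]
for cn,(y0,x0) in(("scene",(160,270)),("top",(140,260))):
    im=snapshot(cn)[:,:,::-1].copy();k=4;im=cv2.resize(im[y0:y0+120,x0:x0+100],None,fx=k,fy=k,interpolation=2)
    for bs in(place(PL,*rp.x,0),place(BL,*rb.x,.008)):
        for b in bs: cv2.polylines(im,[np.int32(cv2.convexHull(((proj(cn,b)+.5-[x0,y0])*k).astype(np.float32)))],True,(0,0,255))
    out.append(im)
cv2.imwrite("pics/fit.png",np.hstack(out))
E
```

```text
[array([0.49078914, 0.11329444]), array([ 0.69024556, -0.01114966])] 0.23509401754889994
plate scene 2538.0750000000003 [ 0.58328478  0.05165454 -0.55945378]
plate top 2313.525 [ 0.58732609  0.05206815 -0.56581787]
block scene 673.4 [ 0.53584936  0.08987932 -0.5973676 ]
block top 231.05 [ 0.54143345  0.08943186 -0.59468726]
plate [ 0.58532463  0.05162815 -0.56328696] 363.19797818146867 block [ 0.53734472  0.0889858  -0.60711131] 34.89419285851595
block in plate -0.060515026611725184 0.00596630985259268 -2.5109506243526543 -32.27396525178116
```

View pics/fit.png

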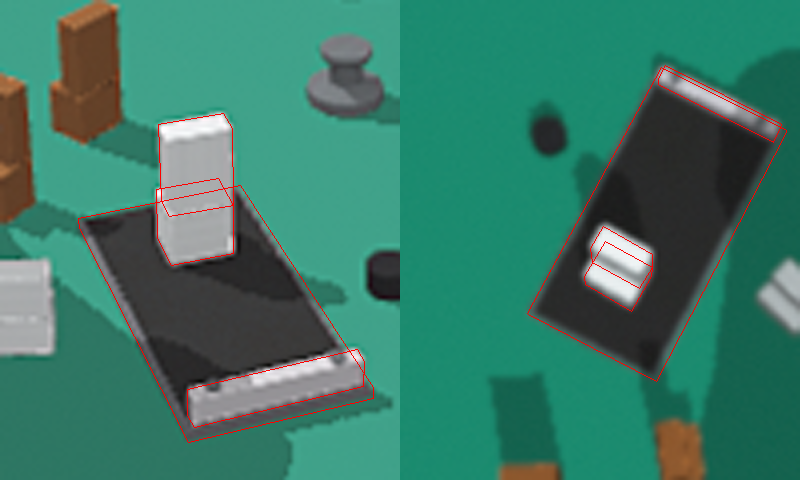

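```bash
python3 -m jog '[[[392,-196,-20,0,0,-80,0.655],[392,-196,-20,0,0,-80,0.655],[392,-196,-20,0,0,-80,0.655],[392,-196,-20,0,0,-80,0.655],[392,-196,-20,0,0,-80,0.655],[392,-196,-20,0,0,-80,0.655],[392,-196,-20,0,0,-80,0.655],[392,-196,-20,0,0,-80,0.655],[392,-196,-20,0,0,-80,0.655],[392,-196,-20,0,0,-80,0.655],[392,-196,-20,0,0,-80,0.655],[392,-196,-20,0,0,-80,0.655]]]'; python3 -c "
from rig import *
s=read_state();print(s['time'],s['eef_pos'],s['q'],s['orientation'],s['width'])"
```

```text
time: 1.6
eef_pos: [0.5051, -0.3246, 0.243]
orientation: [[-0.116, 0.993, 0.002], [0.993, 0.116, 0.002], [0.002, 0.003, -1.0]]
contact_force: [0.8, -0.4, -0.2]
width: 0.0184
grasp_force: 0.0
1.6 [ 0.50506455 -0.3246414   0.24295123] [ 46.56171867  14.21389054 -21.60836362  88.56176875   5.12799133
  78.15917927  31.17407211] [[-0.11608433  0.99323638  0.00243304]
 [ 0.9932377   0.1160793   0.00211331]
 [ 0.00181659  0.00266191 -0.99999481]] 0.018359385892855892
```

```bash
cat > g.py <<'E'
import sys,numpy as np
from rig import read_state
from scipy.spatial.transform import Rotation as R
P=np.array([.5853,.0516]);yaw=np.radians(-32.3);c,s=np.cos(yaw),np.sin(yaw);A=np.array([[c,-s],[s,c]])
st=read_state();O=np.array(st["orientation"]);e=np.array(st["eef_pos"])
q=A.T@(e[:2]-P)*1e3
print("t",st["time"],"tcp in plate",q.round(1),"z",round(e[2]*1e3,1),"F",(A.T@st["contact_force"][:2]).round(1),round(st["contact_force"][2],1),"w",st["width"],"q7",st["q"][6])
if len(sys.argv)>3:
    px,py,z=map(float,sys.argv[1:4])
    t=np.r_[P+A@[px/1e3,py/1e3],z/1e3]
    dy=float(sys.argv[4]) if len(sys.argv)>4 else 0
    D=R.from_euler("z",147.7+dy,degrees=True).as_matrix()@np.diag([1,-1,-1])
    print("shift",((t-e)@O*1e3).round(1),"turn",np.degrees(R.from_matrix(O.T@D).as_rotvec()).round(2))
E
python3 g.py -100 6 200
```

```text
t 1.6 tcp in plate [ 133.2 -360.9] z 243.0 F [0.9 0.1] -0.2 w 0.018359385892855892 q7 31.17407211438752
shift [431.9  49.3  43.9] turn [ 1.900e-01 -3.000e-02 -5.103e+01]
```

```bash
python3 -m jog '[[[432,49,44,0,0,-51,0.655],[432,49,44,0,0,-51,0.655],[432,49,44,0,0,-51,0.655],[432,49,44,0,0,-51,0.655],[432,49,44,0,0,-51,0.655],[432,49,44,0,0,-51,0.655],[432,49,44,0,0,-51,0.655],[432,49,44,0,0,-51,0.655],[432,49,44,0,0,-51,0.655],[432,49,44,0,0,-51,0.655],[432,49,44,0,0,-51,0.655],[432,49,44,0,0,-51,0.655]]]'; python3 g.py -100 6 86
```

```text
time: 2.6
eef_pos: [0.505, 0.1096, 0.1986]
orientation: [[-0.84, 0.543, 0.0], [0.543, 0.84, 0.002], [0.001, 0.002, -1.0]]
contact_force: [0.0, 0.4, 0.8]
width: 0.0151
grasp_force: 0.0
t 2.6 tcp in plate [-98.8   6.1] z 198.6 F [-0.2  0.4] 0.8 w 0.015141029172099956 q7 35.26970676226018
shift [  1.1  -0.3 112.6] turn [ 0.09 -0.05 -0.6 ]
```

```bash
python3 -m jog '[[[0,0,40,0,0,0,0.655],[0,0,80,0,0,-0.5,0.655],[0,0,112,0,0,-0.5,0.655],[0,0,112,0,0,-0.5,0.655],[0,0,112,0,0,-0.5,0.655]]]' | tail -4; python3 g.py -73 6 86
python3 - <<'E'
from h import *
o=[]
for cn,(y0,x0) in(("scene",(150,260)),("top",(140,260))):
    im=snapshot(cn)[:,:,::-1];o.append(cv2.resize(im[y0:y0+120,x0:x0+100],None,fx=4,fy=4,interpolation=2))
cv2.imwrite("pics/pre.png",np.hstack(o))
E
```

```text
orientation: [[-0.84, 0.542, -0.003], [0.542, 0.84, -0.0], [0.003, -0.002, -1.0]]
contact_force: [0.2, 0.9, 0.2]
width: 0.015
grasp_force: 0.0
t 3.0167 tcp in plate [-95.3   0.8] z 86.1 F [-0.3  0.9] 0.2 w 0.015024603603629292 q7 30.94260142078727
shift [-22.3   5.4  -0. ] turn [-0.1  -0.15 -0.52]
```

View pics/pre.png

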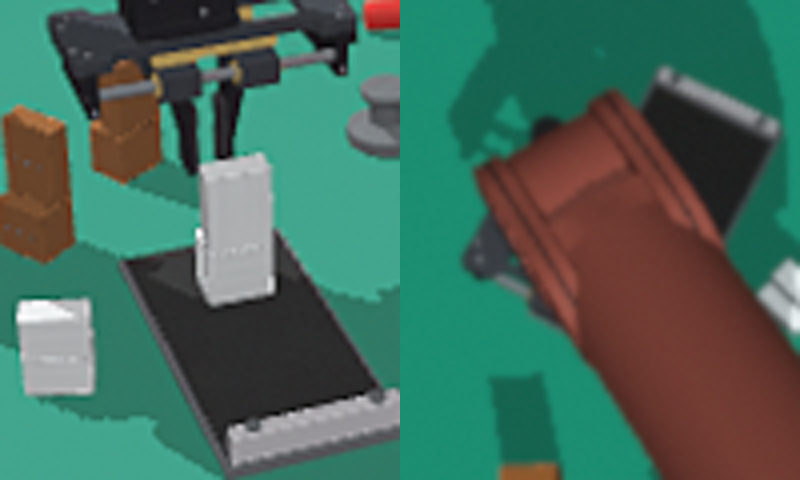

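```bash
python3 -m jog '[[[0,5,0,0,0,-0.5,0.655],[0,5,0,0,0,-0.5,0.655],[0,5,0,0,0,-0.5,0.655]]]' | tail -3; python3 g.py -73 6 86
```

```text
contact_force: [0.3, -0.1, -0.0]
width: 0.0151
grasp_force: 0.0
t 3.3667 tcp in plate [-94.4   8. ] z 88.0 F [0.4 0.1] -0.0 w 0.01505521334898823 q7 30.761757539120946
shift [-21.4  -2.    2. ] turn [0.09 0.11 0.06]
```

```bash
python3 -m jog '[[[-6,-2,0,0,0,0,0.655],[-12,-2,0,0,0,0,0.655],[-16,-2,0,0,0,0,0.655],[-20,-2,0,0,0,0,0.655],[-24,-2,0,0,0,0,0.655],[-28,-2,0,0,0,0,0.655],[-32,-2,0,0,0,0,0.655],[-34,-2,0,0,0,0,0.655],[-34,-2,0,0,0,0,0.655]]]' | tail -3; python3 g.py -41 6 86
python3 - <<'E'
from h import *
im=snapshot("scene")[:,:,::-1];cv2.imwrite("pics/tip1.png",cv2.resize(im[150:270,260:400],None,fx=4,fy=4,interpolation=2))
E
```

```text
contact_force: [0.2, 0.2, 0.2]
width: 0.015
grasp_force: 0.1
t 4.1167 tcp in plate [-60.6   5. ] z 86.5 F [0.  0.2] 0.2 w 0.014994120417162861 q7 32.5399989300265
shift [-19.6   1.    0.5] turn [ 0.01 -0.    0.02]
```

View pics/tip1.png

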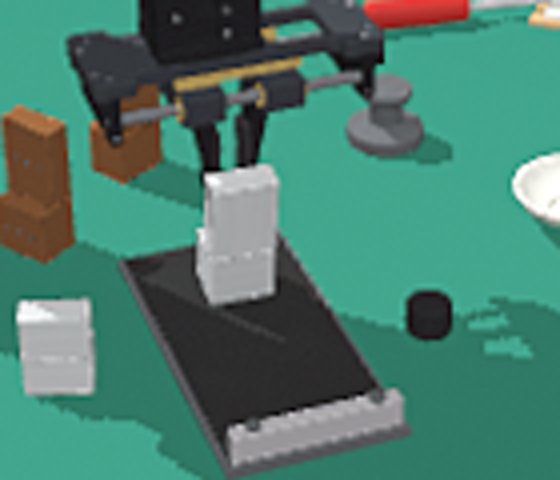

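The block leans towards the stop bar and its heel has stayed put (scene crop 235,300). I'll continue the push.

```bash
python3 -m jog '[[[-4,0,0,0,0,0,0.655],[-8,0,0,0,0,0,0.655],[-12,0,0,0,0,0,0.655],[-16,0,0,0,0,0,0.655],[-20,0,0,0,0,0,0.655],[-22,0,0,0,0,0,0.655],[-22,0,0,0,0,0,0.655],[-22,0,0,0,0,0,0.655],[-22,0,0,0,0,0,0.655],[-22,0,0,0,0,0,0.655]]]' | tail -3; python3 g.py -75 4 140
python3 - <<'E'
from h import *
im=snapshot("scene")[:,:,::-1];cv2.imwrite("pics/tip2.png",cv2.resize(im[150:270,260:400],None,fx=4,fy=4,interpolation=2))
E
```

```text
contact_force: [-0.6, 1.1, -0.3]
width: 0.0148
grasp_force: 0.0
t 5.0 tcp in plate [-39.3   5.2] z 86.6 F [-1.1  0.6] -0.3 w 0.014793654513972158 q7 33.53245661315923
shift [ 35.7  -1.1 -53.4] turn [-0.   -0.    0.06]
```

View pics/tip2.png

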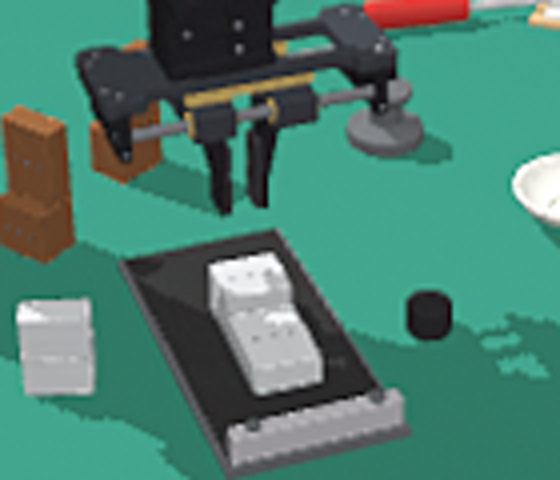

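The block lies on its back with its steps up and its top end towards the bar (crop: crown near 285,385, bar at 315,420). I'll fit its pose.

```bash
cat > lie.py <<'E'
from h import *
P=np.array([.5853,.0516]);yaw=np.radians(-32.3);c,s=np.cos(yaw),np.sin(yaw);A=np.array([[c,-s],[s,c]])
def est(hx,cams=("scene",)):
    h=P+A@[hx/1e3,.004];M={}
    for cn in cams:
        v=snapshot(cn).min(2).astype(float);R=render(cn,place(lying(),*h,yaw,.008))
        W=(cv2.dilate(R,np.ones((9,9)))>0)*1.
        # mask off bar
        bar=render(cn,place([PL[1]],*P,yaw,0)); W*=(cv2.dilate(bar,np.ones((3,3)))<.05)
        M[cn]=(np.clip((v-70)/70,0,1)*W,W)
    r=fit(lying(),.008,M,[*h,yaw]);q=A.T@(r.x[:2]-P)*1e3;a=r.x[2]-yaw
    cr=q+100*np.array([np.cos(a),np.sin(a)])
    print(cams,"heel",q.round(1),"crown",cr.round(1),"yaw",np.degrees(a).round(2),"res",round(r.fun,1),M[cams[0]][0].sum())
if __name__=="__main__":
    import sys
    for c_ in sys.argv[2:]: est(float(sys.argv[1]),tuple(c_.split(",")))
E
python3 lie.py -43 scene; python3 -m jog '[[[20,0,0,0,0,0,0.655],[40,0,0,0,0,0,0.655],[45,0,0,0,0,0,0.655],[45,0,0,0,0,0,0.655],[45,0,0,0,0,0,0.655]]]' | tail -3; python3 g.py -80 4 24
```

```text
('scene',) heel [-43.5   4.7] crown [56.5  2.3] yaw -1.36 res 10.0 673.4
contact_force: [0.1, -0.5, 0.4]
width: 0.0155
grasp_force: 0.0
t 5.5167 tcp in plate [-83.5   5. ] z 86.8 F [ 0.3 -0.4] 0.4 w 0.01549735598148851 q7 31.505469661268574
shift [-3.4 -1.  62.8] turn [0.   0.06 0.05]
```

```bash
python3 -m jog '[[[-13,-1,0,0,0,0,0.655],[-13,-1,30,0,0,0,0.655],[-13,-1,50,0,0,0,0.655],[-13,-1,64,0,0,0,0.655],[-13,-1,64,0,0,0,0.655],[-13,-1,64,0,0,0,0.655]]]' | tail -3; python3 g.py -53 4 22
```

```text
contact_force: [-0.4, 1.2, -0.3]
width: 0.0152
grasp_force: 0.0
t 6.0167 tcp in plate [-70.6   3.9] z 22.3 F [-1.   0.8] -0.3 w 0.015168266524455666 q7 28.7518242915137
shift [-17.6   0.1   0.2] turn [-0.02 -0.07  0.02]
```

```bash
python3 -m jog '[[[-8,0,0,0,0,0,0.655],[-14,0,0,0,0,0,0.655],[-18,0,0,0,0,0,0.655],[-23,0,0,0,0,0,0.655],[-28,0,0,0,0,0,0.655],[-33,0,0,0,0,0,0.655],[-38,0,0,0,0,0,0.655],[-43,0,0,0,0,0,0.655],[-48,0,0,0,0,0,0.655],[-52,0,0,0,0,0,0.655],[-55,0,0,0,0,0,0.655],[-55,0,0,0,0,0,0.655]]]' | tail -3; python3 g.py -4.5 4 22; python3 lie.py -7 scene
```

```text
contact_force: [-0.5, 0.6, 1.2]
width: 0.0147
grasp_force: 0.3
t 7.0167 tcp in plate [-15.4   4.4] z 22.8 F [-0.8  0.2] 1.2 w 0.014746934382453955 q7 31.92062627857305
shift [-10.9  -0.4   0.8] turn [0.04 0.02 0.04]
('scene',) heel [-6.8  5. ] crown [93.2  5. ] yaw -0.02 res 6.4 622.8999999999999
```

```bash
python3 -m jog '[[[-3,0,0,0,0,0,0.655],[-6,0,0,0,0,0,0.655],[-8,0,0,0,0,0,0.655],[-10,0,0,0,0,0,0.655],[-11,0,0,0,0,0,0.655],[-12,0,0,0,0,0,0.655],[-12,0,0,0,0,0,0.655]]]' | tail -3; python3 g.py -4.5 4 22; python3 lie.py 4 scene
```

```text
contact_force: [-10.9, 4.6, 9.3]
width: 0.0151
grasp_force: 5.8
t 7.65 tcp in plate [-6.   4.2] z 22.5 F [-11.6  -1.9] 9.3 w 0.015067825634243076 q7 32.58672347678965
shift [-1.5 -0.2  0.5] turn [-0.07 -0.17  0.1 ]
('scene',) heel [2.5 4.9] crown [102.5   4.9] yaw 0.01 res 6.8 580.5428571428571
```

```bash
python3 -m jog '[[[-1,0,0,0,0,0,0.655],[-2,0,0,0,0,0,0.655],[-2,0,0,0,0,0,0.655]]]' | tail -3; python3 g.py; python3 lie.py 4 scene
```

```text
contact_force: [-17.8, 6.7, 15.4]
width: 0.0152
grasp_force: 9.4
t 7.95 tcp in plate [-5.9  4.2] z 22.4 F [-18.6  -3.8] 15.4 w 0.015161267226558374 q7 32.69443982323794
('scene',) heel [2.5 4.9] crown [102.5   4.9] yaw -0.0 res 6.9 580.6
```

The force rises while the tool and block stay still, so the block is seated. I'll back off straight, then go up.

```bash
python3 -m jog '[[[2,0,0,0,0,0,0.655],[6,0,0,0,0,0,0.655],[14,0,0,0,0,0,0.655],[30,0,0,0,0,0,0.655],[45,0,0,0,0,0,0.655],[45,0,-30,0,0,0,0.655],[45,0,-65,0,0,0,0.655],[45,0,-100,0,0,0,0.655],[60,0,-130,0,0,0,0.655],[90,0,-160,0,0,0,0.655],[120,0,-180,0,0,0,0.655],[120,0,-180,0,0,0,0.655]]]' | tail -3; python3 g.py; python3 lie.py 4 scene
python3 - <<'E'
from h import *
o=[]
for cn,(y0,x0) in(("scene",(150,260)),("top",(140,260))):
    im=snapshot(cn)[:,:,::-1];o.append(cv2.resize(im[y0:y0+120,x0:x0+100],None,fx=4,fy=4,interpolation=2))
cv2.imwrite("pics/end.png",np.hstack(o))
E
```

```text
contact_force: [0.9, 1.1, 0.4]
width: 0.0153
grasp_force: 0.0
t 9.0 tcp in plate [-125.8    7. ] z 207.3 F [0.2 1.4] 0.4 w 0.015286950443776955 q7 35.50535134174277
('scene',) heel [2.7 5.2] crown [102.7   4.6] yaw -0.32 res 5.8 573.4000000000001
```

View pics/end.png

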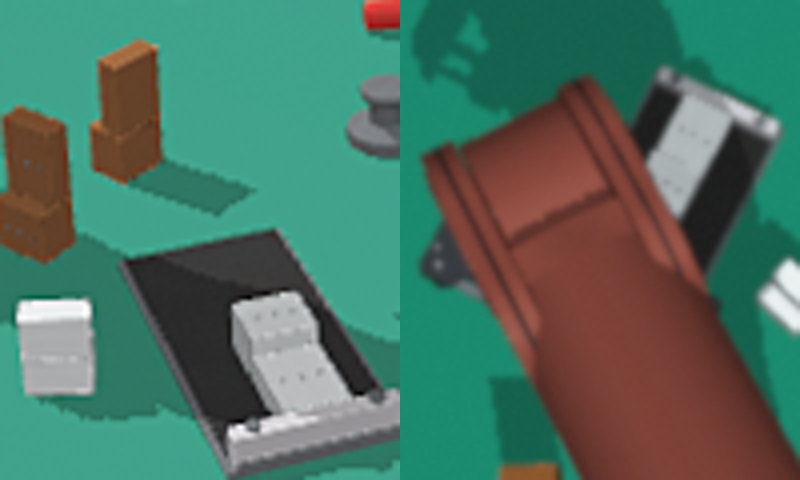

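The block lies steps up with its end square against the bar, about 5 mm from the middle. The brown blocks and the short block stand where they were.

```bash
python3 -c "
from rig import *
print(hand_in())"
```

```text
the job is handed in; nothing more can be done
None
```

The tall block was pushed onto its back, steps up, and slid along the plate until its top end sat square against the stop bar, about 5 mm off the bar's middle; the job was handed in at about 9 s, with no verdict returned.

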